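# Set the lot logger's colour wheel to the tray's marker and log it

### The arm

A 6-joint arm with a two-finger parallel gripper is mounted at the origin on the work surface. World frame = base frame: x ahead of the robot, y to its left, z up, the work surface at z = 0. Lengths are in m, angles in rad, forces in N, time in s.
With the tool pointing down it reaches from about 0.3 to 1 m from the base axis. Payload 5.1 kg.
Tool frame: the origin (TCP) lies at the very end of the fingers, on their centre line; the grasp point (between the pads) lies 19 mm behind it; z points along the fingers, x is the direction in which the jaws open and shut, and the axes are right-handed (so a half turn about z gives the same grasp; the last joint's range is limited). The gripper opens to 95 mm and grips with 3 to 60 N. Pads are 20 mm wide; open, the fingers measure 119 mm over their backs; the gripper's body (75 mm by 180 mm) begins 59 mm behind the grasp point.
Start: joints at [-1.406, 0.124, 1.65, -0, 1.367, -0.083], TCP at [0.159, -0.63, 0.215] pointing down, gripper open.
Joint ranges: [-2.61, 2.61], [-1.02, 2.33], [0.03, 2.71], [-1.35, 4.49], [0.32, 2.68], [-2.91, 2.91]. Speed limits (rad/s): [2.57, 2.57, 3.14, 3.14, 3.14, 3.14].

### API

Orientations are given as a unit quaternion [w, x, y, z].
In Python, from bench import bot, eyes, job_done gives the robot as it stands. The module is installed in compiled form; this text tells all that it offers.
- The arm moves only by the tool step_arm, never from a script. Its argument "deltas" is a list of rows, each a list of 3 entries, a list of its own where there are three numbers: the shift along the world's x, y, z in m, then the turn, a rotation vector about the world's x, y, z in degrees, then the finger opening in m, from 0 to 0.0951. In form: [[[tx, ty, tz], [rx, ry, rz], grip], ...]. A call has 1 to 10 rows; each row shifts and turns the commanded pose from where the row before left it; what a row does not reach is not made up. A row lasts 1/8 s, in which the tool goes at most 62.5 mm and 10.7 degrees, less where a joint would pass 70% of its speed; a pose out of reach is approached as far as the arm can. A call is refused whole if a number of a shift passes 0.0625 or a number of a turn 10.7, either way. A call with a gripper value outside its range is refused whole. The fingers move at their own pace and stop on an object; the grip force is fixed at half the most. Time passes only in rows, so rows that do not move let the fingers close. It gives the time, the measured TCP pose, the force and the opening at its end, in the units of the state.
- bot.get_state(): the state, without advancing time (a new reading comes with each control period).
- eyes.snapshot(name): name is "scene" or "top"; returns the picture (400x640x3 uint8, red, green, blue); there is no depth.
- eyes.get_calibration(name): a dict with "camera_matrix" (3x3 intrinsics, pixels), "eye" and "orientation" of the camera in the world. Camera axes: x right, y down, z forward; pixel columns grow to the right and rows downward; lengths in m; the calibration is good to about 2 mm. A picture is of the moment at which its call begins. get_calibration takes no time and is no camera call.
- job_done(): hands the job in, once; it reports no verdict.
The state is a dict: "t": time; "joints": joint angles; "qvel": joint speeds; "tau": joint torques, N m; "eef_pos": TCP position; "eef_rot": TCP orientation; "force": force on the tool from outside, world axes, zero at the start; "ft_torque": the same for the moment, N m; "gripper_width": opening from 0.0 (shut) to 1.0 (fully open).
Only numpy, scipy, OpenCV 4.12 (cv2) and the standard library are available. Lean on these libraries where they do the work, as an engineer would, in place of code of your own. Each camera call takes 0.05 s, during which the arm holds its last target.

### The job

Flick the ribbed edge of the grey logger's thumbwheel with a fingertip until the colour straight up between the two pointer posts is the colour of the marker standing in the seedling tray's own socket, with the wheel settled in its click. Only then press the logger's white button fully down to log the tray, let it come back up, and move away. Do not press the button while any other colour shows, and do not lift or shift the markers or anything else on the bench.

Things in the scene. Friction and masses are not known exactly. Their poses are not given: they have to be found in the camera images.
- wheel (a joint): thumbwheel angle (rad), 1.047 (60 degrees) a click. Colour at the top: 0 white, 1.047 orange, 2.094 green, 3.142 purple, 4.189 yellow, 5.236 blue. Grows as the wheel's top is pushed towards +x of point wheel_axle. End stops just beyond white and blue. A sprung detent pulls it to the nearest click when let go; a push at the rim of 3 to 5 N takes it past a click.
- wheel_axle (a point): centre of the thumbwheel, 58 mm above the bench, fixed to the logger: y along the level axle, z up, x roughly away from the robot. Drum 32 mm wide along y, with six colour patches 30.5 mm from the axle, parted by six black ribs 5 mm thick, tips 52 mm from the axle. At a click a patch faces straight up; the ribs beside it have tips 26 mm before and after the axle, 45 mm above it.
- wheel_top (a point): fixed point 52 mm straight above the axle. A fingertip swept level along x with its end 14 to 18 mm below this point, from 70 mm before it to 60 mm beyond, catches the near rib, carries it over the top and slips off about 37 mm beyond; the wheel settles one click on. Swept the other way it goes one click back. Two black pointer posts with white tips stand 26 mm to either side (y), tops 26 mm below.
- logger: grey housing screwed to the bench, 150 mm (x) by 200 mm (y), top 66 mm above the bench; origin under its centre, axes as the wheel_axle point. The wheel stands up through it 35 mm to -y of the centre, the button 58 mm to +y. A small steel bead on a pin, 71 mm to -y, bobs as the wheel clicks.
- button_top (a point): centre of the top of the logger's round white push button, 36 mm across, in a black collar on the housing, 93 mm from the wheel's mid-plane along +y of the logger. It is pressed straight down 6 mm; fully down takes 5 N, and it springs back.
- button (a joint): travel of the push button (m): 0 released, 0.006 fully down. It counts as pressed beyond 0.004.
- tray_socket (a point): mouth of the marker hole in the white block on the near edge of the white seedling tray, 30 mm above the bench. The marker standing here is the tray's marker; the other three stand in the wooden rack. Tray: 280 (x) by 210 mm, 45 mm high, seedlings to 65 mm, its centre 167 mm from here along +x of the point. Tray and rack are fixed, one on each side of the logger.
- marker_green: loose upright green plastic lot marker: round stem 16 mm across and 30 mm long standing in a hole, above it a 34 mm disc 4 mm thick and a flag 36 mm wide, 50 mm high, 6 mm thick. Origin: foot of the stem, 10 mm above the bench; the flag's top is 84 mm above the origin. Leave it standing.
- marker_purple: loose upright purple plastic lot marker: round stem 16 mm across and 30 mm long standing in a hole, above it a 34 mm disc 4 mm thick and a flag 36 mm wide, 50 mm high, 6 mm thick. Origin: foot of the stem, 10 mm above the bench; the flag's top is 84 mm above the origin. Leave it standing.
- marker_yellow: loose upright yellow plastic lot marker: round stem 16 mm across and 30 mm long standing in a hole, above it a 34 mm disc 4 mm thick and a flag 36 mm wide, 50 mm high, 6 mm thick. Origin: foot of the stem, 10 mm above the bench; the flag's top is 84 mm above the origin. Leave it standing.
- marker_blue: loose upright blue plastic lot marker: round stem 16 mm across and 30 mm long standing in a hole, above it a 34 mm disc 4 mm thick and a flag 36 mm wide, 50 mm high, 6 mm thick. Origin: foot of the stem, 10 mm above the bench; the flag's top is 84 mm above the origin. Leave it standing.
- pot: small empty terracotta-coloured plant pot, 70 mm across the rim, 60 mm high; origin under its centre. Bystander.
- bottle: green closed bottle with black cap, 60 mm across, 150 mm high; origin under its centre. Bystander.
- dibber: small dibber lying on the bench, wooden handle 20 mm thick and steel prong, about 135 mm long along its x; origin under its middle. Bystander.

How it is judged:
By the outcome, as a careful person would: the job done as asked, in the order asked, and still so for the second after the job is handed in, with the robot touching nothing.
It also fails if it takes over 67 s, if anything falls off the work surface, if the arm or the gripper's body presses on something with over 40 N, if the wrist force passes 120 N, or if a joint passes its speed limit or range.

## Working session

There is one attempt and no reset: what is moved stays moved. The work goes in short steps, Python scripts to look and compute and a tool call to move; the robot and the scene stay as the last step left them, time stands still between calls to the robot, and variables do not carry over. Pictures are saved under pics/ and viewed, and the job is handed in when it is done.

Besides the shell and the picture viewer there is one more tool, called after ">>>" as a command line: name --argument value ..., lists and objects as JSON in quotes. step_arm: Moves the arm, as the interface text tells. Its arguments: {"type":"object","properties":{"deltas":{"type":"array","items":{"type":"array"}}},"required":["deltas"]}

```bash
mkdir -p pics
python3 - <<'E'
from bench import bot, eyes
import cv2
s=bot.get_state();print(s)
for n in("scene","top"):
    cv2.imwrite(f"pics/{n}0.png",eyes.snapshot(n)[:,:,::-1]);print(eyes.get_calibration(n))
E
```

```text
{'t': 0.0, 'joints': array([-1.40562809e+00,  1.24525835e-01,  1.65164914e+00, -3.99865286e-06,
        1.36751560e+00, -8.26104780e-02]), 'qvel': array([-0.00172753,  0.00207114, -0.00064881, -0.00047188, -0.00012349,
        0.00135183]), 'tau': array([-8.19399356e-04, -4.17603278e+01, -3.59934640e+01,  7.74211390e-02,
        4.92631621e-02, -1.95141838e-04]), 'eef_pos': array([ 0.1592719 , -0.62952527,  0.21338834]), 'eef_rot': array([-7.09048882e-04,  7.89066073e-01, -6.14307441e-01, -7.73033364e-04]), 'force': array([-0.40730038,  0.26166335,  0.0745283 ]), 'ft_torque': array([-0.00395   ,  0.00238923, -0.00666729]), 'gripper_width': 0.9999592133530286}
{'camera_matrix': array([[387.70447178,   0.        , 322.93575341],
       [  0.        , 387.70447178, 197.9072281 ],
       [  0.        ,   0.        ,   1.        ]]), 'eye': array([1.35687697, 0.08201913, 0.78605047]), 'orientation': array([-0.27251302,  0.59657328,  0.68865759, -0.3091726 ])}
{'camera_matrix': array([[499.30129327,   0.        , 321.47636218],
       [  0.        , 499.30129327, 198.05365153],
       [  0.        ,   0.        ,   1.        ]]), 'eye': array([ 0.36897373, -0.00336991,  1.49326285]), 'orientation': array([-0.05250483,  0.70607038, -0.70472008,  0.04557925])}
```

View pics/scene0.png

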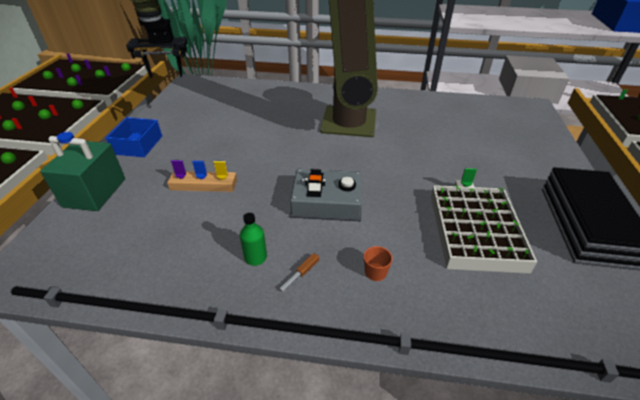

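View pics/top0.png

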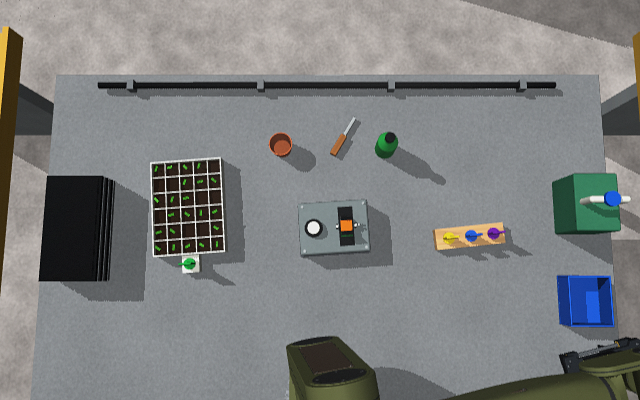

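The tray marker is green, at top-view pixel (189,264). The wheel shows orange at (346,226), so it needs one click towards +x. Next I'll zoom in on the logger.

```bash
cat > h.py <<'E'
import numpy as np
from scipy.spatial.transform import Rotation as R
from bench import eyes
def ray(n,u,v,z):
    c=eyes.get_calibration(n);K=np.array(c["camera_matrix"]);q=c["orientation"]
    d=R.from_quat([q[1],q[2],q[3],q[0]]).apply(np.linalg.solve(K,[u,v,1]));e=np.array(c["eye"])
    return e+d*(z-e[2])/d[2]
def proj(n,p):
    c=eyes.get_calibration(n);K=np.array(c["camera_matrix"]);q=c["orientation"]
    x=K@R.from_quat([q[1],q[2],q[3],q[0]]).inv().apply(np.array(p)-c["eye"]);return x[:2]/x[2]
E
python3 - <<'E'
import cv2,numpy as np
from h import *
t=cv2.imread("pics/top0.png");s=cv2.imread("pics/scene0.png")
cv2.imwrite("pics/tz.png",cv2.resize(t[190:265,290:380],None,fx=8,fy=8,interpolation=0))
cv2.imwrite("pics/sz.png",cv2.resize(s[160:225,285:370],None,fx=8,fy=8,interpolation=0))
def cen(im,lo,hi,box):
    x0,y0,x1,y1=box;h=cv2.cvtColor(im[y0:y1,x0:x1],cv2.COLOR_BGR2HSV)
    m=cv2.inRange(h,lo,hi);k,l,st,c=cv2.connectedComponentsWithStats(m)
    i=1+np.argmax(st[1:,4]);return c[i]+[x0,y0],st[i]
b,_=cen(t,(0,0,200),(180,40,255),(300,210,330,250));print("btn",b,_)
o,_=cen(t,(5,150,120),(20,255,255),(330,205,365,245));print("orange",o,_)
for z in(.070,.075,.08):print("btn",z,ray("top",*b,z))
print("or",ray("top",*o,.0885))
b2,_=cen(s,(0,0,190),(180,50,255),(335,170,360,195));print("btn scene",b2,_,[ray("scene",*b2,z) for z in(.07,.075,.08)])
o2,_=cen(s,(3,150,100),(20,255,255),(300,165,330,190));print("or scene",o2,_,ray("scene",*o2,.0885))
E
```

```text
btn [313.05454545 227.34545455] [  8  12  11  12 110]
orange [345.90551181 224.96062992] [ 10  15  13  11 127]
btn 0.07 [0.48334667 0.03469277 0.07      ]
btn 0.075 [0.48294487 0.03455906 0.075     ]
btn 0.08 [0.48254307 0.03442534 0.08      ]
or [ 0.48875894 -0.05837395  0.0885    ]
btn scene [347.38333333 180.76666667] [ 7  8 11  7 60] [array([0.46347569, 0.03342264, 0.07      ]), array([0.46971409, 0.03376198, 0.075     ]), array([0.47595248, 0.03410131, 0.08      ])]
or scene [315.24193548 177.11290323] [ 9 10 13  6 62] [ 0.48347639 -0.05918281  0.0885    ]
```

View pics/tz.png

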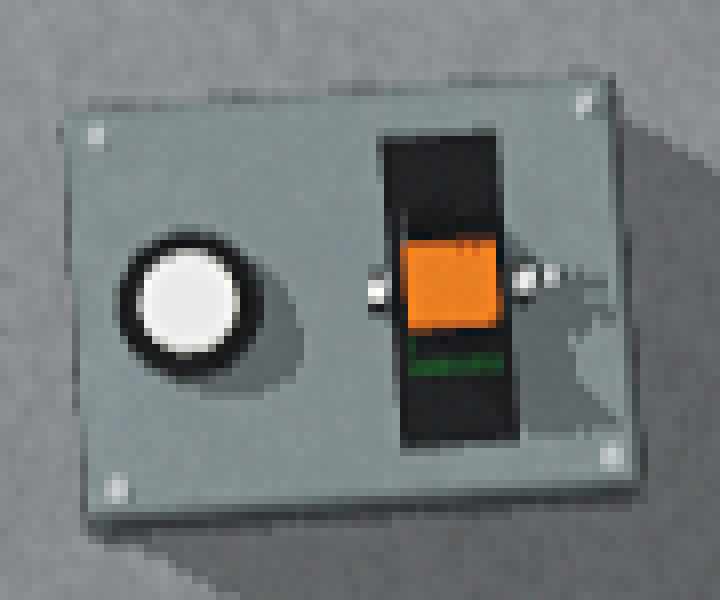

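View pics/sz.png

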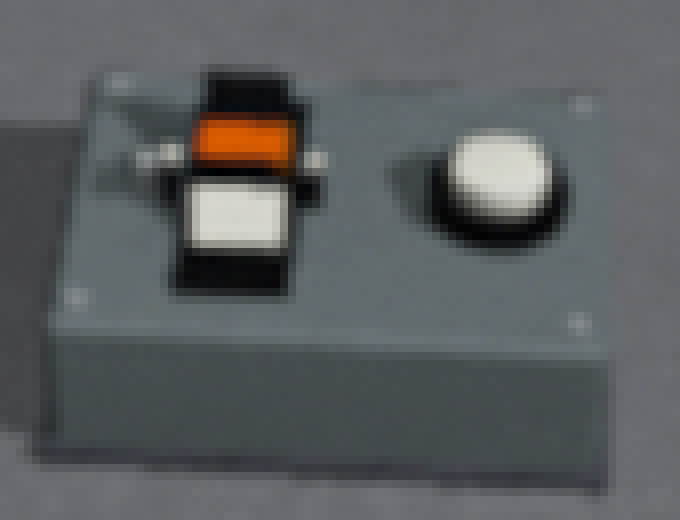

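Run:
```python
from h import *
T=lambda x,y:(290+x/8-.5,190+y/8-.5); S=lambda x,y:(285+x/8-.5,160+y/8-.5)
c=[ray("top",*T(*p),.066) for p in((95,135),(585,103),(612,456),(116,488))]
c=np.array(c);print(c.round(4),"ctr",c.mean(0)); e=(c[0]-c[1]+c[3]-c[2]);print("yaw y-axis dir",e,np.degrees(np.arctan2(-e[0],e[1])))
f=(c[0]-c[3]+c[1]-c[2]);print("x yaw",np.degrees(np.arctan2(f[1],f[0])))
p=[ray("top",*T(*q),.084) for q in((376,292),(524,283))];print("posts",p,np.mean(p,0))
p=[ray("scene",*S(*q),.084) for q in((172,154),(315,160))];print("posts scene",p,np.mean(p,0))
ct=c.mean(0)
a=np.radians(np.degrees(np.arctan2(-e[0],e[1])));X=np.array([np.cos(a),np.sin(a)]);Y=np.array([-X[1],X[0]])
print("axle",ct[:2]-.035*Y,"btn",ct[:2]+.058*Y)
for z in(.074,.078,.082,.086):
    b=ct[:2]+.058*Y
    print(z,[(np.array(proj("scene",[b[0]+.018*dx,b[1]+.018*dy,z]))-[285,160]+.5)*8 for dx,dy in((-1,0),(1,0),(0,1),(0,-1))],ray("top",*T(188,302),z))
```

```text
[[ 0.5441  0.0688  0.066 ]
 [ 0.556  -0.1077  0.066 ]
 [ 0.4294 -0.1161  0.066 ]
 [ 0.4176  0.0602  0.066 ]] ctr [ 0.48676652 -0.02370554  0.066     ]
yaw y-axis dir [-0.02357826  0.35281761  0.        ] 3.823303913883509
x yaw 3.8394946092135527
posts [array([ 0.48615101, -0.031959  ,  0.084     ]), array([ 0.48943057, -0.08424992,  0.084     ])] [ 0.48779079 -0.05810446  0.084     ]
posts scene [array([ 0.48938422, -0.08545278,  0.084     ]), array([ 0.48517123, -0.0336217 ,  0.084     ])] [ 0.48727773 -0.05953724  0.084     ]
axle [ 0.48910031 -0.05862764] btn [0.4828991  0.03416538]
0.074 [array([505.24683467, 164.2258369 ]), array([495.98676292, 226.36416162]), array([550.18309278, 199.56496072]), array([451.31992651, 190.30031421])] [0.48329716 0.03474249 0.074     ]
0.078 [array([505.7769672, 155.6929959]), array([496.50765222, 217.77318613]), array([550.82629539, 190.99961875]), array([451.72886792, 181.74081904])] [0.48297495 0.03463507 0.078     ]
0.082 [array([506.30957021, 147.12039096]), array([497.03102769, 209.14120661]), array([551.47253615, 182.39381857]), array([452.13973472, 173.14102388])] [0.48265275 0.03452766 0.082     ]
0.086 [array([506.84466101, 138.50774347]), array([497.55690717, 200.46792879]), array([552.12183664, 173.74727283]), array([452.55254053, 164.50064345])] [0.48233054 0.03442024 0.086     ]
```

Two views agree within 2 mm: the axle is at (0.4885, -0.0585), the button at (0.4828, 0.0343), and the logger's yaw is 3.8°. I'll approach with the fingers shut.

>>> step_arm --deltas '[[[0.02,0.047,0],[0,0,-1],0],[[0.02,0.047,0],[0,0,-1],0],[[0.02,0.047,0],[0,0,-1],0],[[0.02,0.047,0],[0,0,-1],0],[[0.02,0.047,0],[0,0,-1],0],[[0.02,0.047,0],[0,0,-1],0],[[0.02,0.047,0],[0,0,-1],0],[[0.02,0.047,0],[0,0,-1],0],[[0.02,0.047,0],[0,0,-1],0],[[0.02,0.047,0],[0,0,-1],0]]'

```text
t: 1.35
eef_pos: [0.3595, -0.1585, 0.2144]
eef_rot: [-0.0, 0.732, -0.681, 0.0]
force: [1.1, 0.4, 0.8]
gripper_width: 0.023
```

>>> step_arm --deltas '[[[0.0265,0.0475,0],[0,0,0],0],[[0.0265,0.0475,0],[0,0,0],0],[[0,0,-0.04],[0,0,0],0],[[0,0,-0.04],[0,0,0],0],[[0,0,-0.03],[0,0,0],0],[[0,0,0],[0,0,0],0],[[0,0,0],[0,0,0],0]]'

```text
t: 2.22
eef_pos: [0.413, -0.0654, 0.1058]
eef_rot: [-0.0, 0.732, -0.681, 0.001]
force: [0.2, 0.3, 0.3]
gripper_width: 0.003
```

>>> step_arm --deltas '[[[0,0.002,-0.012],[0,0,0],0],[[0,0,0],[0,0,0],0],[[0.015,0.001,0],[0,0,0],0],[[0.015,0.001,0],[0,0,0],0],[[0.015,0.001,0],[0,0,0],0],[[0,0,0],[0,0,0],0]]'

```text
t: 2.98
eef_pos: [0.4577, -0.0602, 0.0928]
eef_rot: [0.0, 0.733, -0.681, -0.0]
force: [-2.2, -0.4, -0.0]
gripper_width: 0.005
```

Contact is at about 2 N and z is 0.093, within the given band. Now to sweep through.

>>> step_arm --deltas '[[[0.015,0.001,0],[0,0,0],0],[[0.015,0.001,0],[0,0,0],0],[[0.015,0.001,0],[0,0,0],0],[[0.015,0.001,0],[0,0,0],0],[[0.015,0.001,0],[0,0,0],0],[[0.015,0.001,0],[0,0,0],0],[[0,0,0],[0,0,0],0]]'

```text
t: 3.85
eef_pos: [0.5489, -0.0541, 0.093]
eef_rot: [-0.0, 0.733, -0.681, 0.0]
force: [0.1, 0.5, 1.1]
gripper_width: 0.003
```

>>> step_arm --deltas '[[[0,0,0.05],[0,0,0],0],[[0,0,0.05],[0,0,0],0],[[-0.02,0.05,0.02],[0,0,0],0],[[-0.02,0.05,0],[0,0,0],0],[[-0.02,0.05,0],[0,0,0],0],[[-0.02,0.05,0],[0,0,0],0],[[0,0.05,0],[0,0,0],0],[[0,0,0],[0,0,0],0]]'

```text
t: 4.85
eef_pos: [0.4666, 0.1983, 0.2127]
eef_rot: [-0.0, 0.734, -0.679, -0.0]
force: [0.3, -0.1, -0.0]
gripper_width: 0.006
```

Run:
```python
from bench import eyes
import cv2,numpy as np
t=eyes.snapshot("top")[:,:,::-1];s=eyes.snapshot("scene")[:,:,::-1]
a=cv2.resize(t[190:265,290:380],(450,375),interpolation=0);b=cv2.resize(s[155:230,285:350],(325,375),interpolation=0)
cv2.imwrite("pics/chk1.png",np.hstack([a,b]))
```

```text
(no output)
```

View pics/chk1.png

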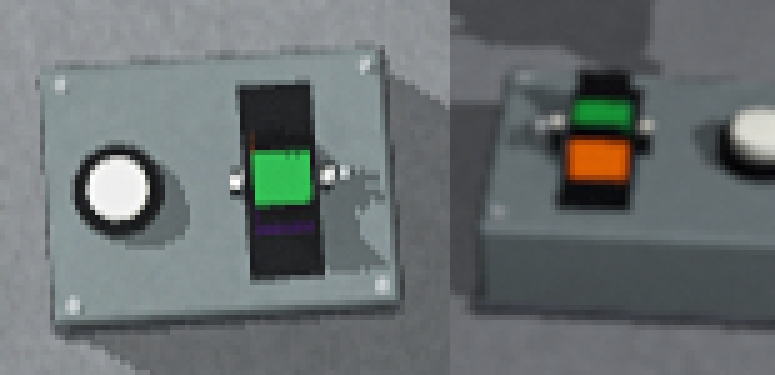

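Green now sits between the posts and is centred the way orange was, with orange on the +x side. It's settled, so I'll move above the button.

>>> step_arm --deltas '[[[0.0055,-0.055,0],[0,0,0],0],[[0.0055,-0.055,0],[0,0,0],0],[[0.0055,-0.054,0],[0,0,0],0],[[0,0,-0.04],[0,0,0],0],[[0,0,-0.04],[0,0,0],0],[[0,0,-0.026],[0,0,0],0],[[0,0,0],[0,0,0],0],[[0,0,0],[0,0,0],0]]'

```text
t: 5.95
eef_pos: [0.4847, 0.0311, 0.1079]
eef_rot: [-0.001, 0.732, -0.681, 0.001]
force: [-0.2, -0.1, -0.1]
gripper_width: 0.003
```

>>> step_arm --deltas '[[[-0.002,0.003,-0.01],[0,0,0],0],[[0,0,-0.004],[0,0,0],0],[[0,0,-0.003],[0,0,0],0],[[0,0,0],[0,0,0],0]]'

```text
t: 6.45
eef_pos: [0.4818, 0.035, 0.0895]
eef_rot: [0.0, 0.733, -0.681, -0.0]
force: [-0.0, 0.5, -0.9]
gripper_width: 0.001
```

>>> step_arm --deltas '[[[0,0,-0.003],[0,0,0],0],[[0,0,0],[0,0,0],0]]'

```text
t: 6.7
eef_pos: [0.4823, 0.0349, 0.087]
eef_rot: [-0.0, 0.733, -0.681, 0.0]
force: [-0.2, 0.6, 1.8]
gripper_width: 0.004
```

>>> step_arm --deltas '[[[0,0,-0.002],[0,0,0],0],[[0,0,-0.002],[0,0,0],0],[[0,0,0],[0,0,0],0]]'

```text
t: 7.08
eef_pos: [0.4823, 0.0349, 0.083]
eef_rot: [-0.0, 0.733, -0.681, 0.0]
force: [-0.1, 0.4, 4.7]
gripper_width: 0.006
```

>>> step_arm --deltas '[[[0,0,-0.001],[0,0,0],0],[[0,0,-0.001],[0,0,0],0],[[0,0,0],[0,0,0],0]]'

```text
t: 7.45
eef_pos: [0.4824, 0.0349, 0.0822]
eef_rot: [-0.0, 0.733, -0.681, 0.0]
force: [-3.7, 1.5, 11.0]
gripper_width: 0.004
```

The force has reached 11 N and travel has stopped at z 0.082, so the button is at its stop. Time to retreat.

>>> step_arm --deltas '[[[0,0,0.006],[0,0,0],0],[[0,0,0.02],[0,0,0],0],[[0,0,0.05],[0,0,0],0],[[0,0,0.05],[0,0,0],0],[[-0.01,0.05,0],[0,0,0],0],[[-0.01,0.05,0],[0,0,0],0],[[0,0.06,0],[0,0,0],0],[[0,0,0],[0,0,0],0],[[0,0,0],[0,0,0],0]]'

```text
t: 8.57
eef_pos: [0.4613, 0.1946, 0.2056]
eef_rot: [0.001, 0.733, -0.68, -0.0]
force: [-0.0, -0.9, 0.3]
gripper_width: 0.004
```

Run:
```python
from bench import eyes,bot
import cv2,numpy as np
t=eyes.snapshot("top")[:,:,::-1];s=eyes.snapshot("scene")[:,:,::-1]
a=cv2.resize(t[190:265,290:380],(360,300),interpolation=0);b=cv2.resize(s[155:230,285:375],(360,300),interpolation=0)
cv2.imwrite("pics/chk2.png",np.vstack([np.hstack([a,b]),cv2.resize(np.hstack([t,s]),(720,225))]))
o=[cv2.imread("pics/top0.png"),cv2.imread("pics/scene0.png")]
print(bot.get_state()["t"],bot.get_state()["force"])
```

```text
8.675 [ 0.11868416  0.31540847 -0.61449616]
```

View pics/chk2.png

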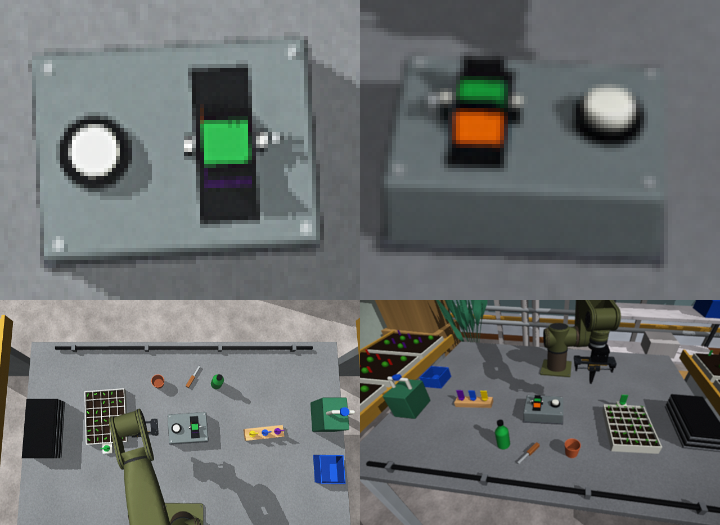

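```bash
python3 -c "
from bench import job_done
print(job_done())"
```

```text
the job is handed in; nothing more can be done
None
```

The tray is logged with green showing: the marker in the tray's socket is green, and the wheel started on orange. One +x sweep of the closed fingertip moved it one click to green. Both cameras showed the green patch centred between the posts before I pressed the button.

- **Button:** I pressed it down to its stop, at about 11 N with the fingertip at z 0.082 (first touch was near 0.088). I then let it rise and moved the arm clear.
- **Last pictures:** Green is still settled at the top and the button is back up. The markers, pot, bottle and dibber look unmoved by eye, and the force on the tool is near zero.
- **Time:** About 8.7 s in all. None of the checks failed. The only disagreement was about 2 mm between the two cameras' estimates of the wheel position. The hand-in gave no verdict.

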